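# Purge the breathing circuit with the recessed oxygen flush

### The arm

A 6-joint arm with a two-finger parallel gripper is mounted at the origin on the work surface. World frame = base frame: x ahead of the robot, y to its left, z up, the work surface at z = 0. Lengths are in m, angles in rad, forces in N, time in s.
With the tool pointing down it reaches from about 0.275 to 0.75 m from the base axis. Payload 10.2 kg.
Tool frame: the origin (TCP) lies midway between the tips of the shut fingers; the grasp point (between the pads) lies 19 mm behind it (env.hold_point_z is the distance from the TCP to the grasp point, in m); z points along the fingers, y is the line along which they close (so a half turn about z gives the same grasp; the last joint's range is limited). The gripper opens to 85 mm and grips with 20 to 120 N. Pads are 22 mm wide; open, the fingers measure 114 mm over their backs; the gripper's body (76 mm by 85 mm) begins 54 mm behind the grasp point. The pads swing forward as they close: fully open they stand 13 mm farther back than shut.
Start: joints at [-1.565, 0.313, 1.498, -0, 1.331, -0.223], TCP at [0.119, -0.511, 0.231] pointing down, gripper open.
Joint ranges: [-2.94, 2.94], [-0.97, 2.17], [0.19, 2.56], [-1.23, 4.37], [0.02, 3.11], [-2.88, 2.88]. Speed limits (rad/s): [2.39, 2.39, 3.01, 3.14, 3.14, 3.14].

### API

Orientations are given as a unit quaternion [x, y, z, w].
In Python, from bench import env, kinematics, monitor, eyes, job gives the robot as it stands. The module is installed in compiled form; this text tells all that it offers. Calls block until the motion is done:
- env.reach(position, orientation): joint-space move of the TCP to a pose.
- env.movel(position, velocity=0.15, frame=None, guard=None): straight line of the TCP; frame=None keeps the orientation; velocity is the mean speed in m/s. With guard (N) it stops when the force on the tool has changed by that much, and returns True; else False.
- env.set_joints(angles): joint-space move.
- env.release() and env.close_gripper(effort=None): open the fingers fully, or close them until they stop; effort is the grip in N (None keeps the last).
- env.hold(seconds).
- kinematics.ik(position, orientation): joint angles nearest the present ones, or None.
- monitor.sense(): the state.
- eyes.grab_frame(name): name is "scene" or "top" or "wrist"; returns a dict with "frame" (400x640x3 uint8, red, green, blue), "mtx" (3x3 intrinsics, pixels), "view" (4x4, takes a point from world to camera coordinates). Camera axes: x right, y down, z forward; pixel columns grow to the right and rows downward; lengths in m; the calibration is good to about 2 mm. A picture is of the moment at which its call begins. There is no depth.
A pose or a line that the arm cannot do raises env.MotionError and nothing moves.
- job.hand_in(): hands the job in; it is judged then, once.
The state is a dict: "clock": time; "joints": joint angles; "qvel": joint speeds; "joint_efforts": joint torques, N m; "position": TCP position; "ee_rot": TCP orientation; "contact_force": force on the tool from outside, world axes, zero at the start; "ft_torque": the same for the moment, N m; "finger_gap": opening from 0.0 (shut) to 1.0 (fully open); "gripper_force": force on a finger pad.
Only numpy, scipy, OpenCV 4.12 (cv2) and the standard library are available. Lean on these libraries where they do the work, as an engineer would, in place of code of your own. Each camera call takes 0.05 s, during which the arm holds its last target. There are 200 camera calls.

### The job

Get the anaesthetic machine ready for the next patient: on its sloping control panel, push the outlet selector lever over from the auxiliary outlet to the breathing circuit, as far as it goes to the left, and only then reach a fingertip into the collar of the oxygen flush and press the sunken green button right in. Hold it in for a good two seconds, then let it spring back out and leave the lever where you put it. Pick nothing up, and leave the vial, the tape, the clippers and everything else standing about where it is.

Things in the scene. Friction and masses are not known exactly. Their poses are not given: they have to be found in the camera images.
- machine: tabletop anaesthetic machine, fixed, turned -0.15 to 0.35 rad. Origin on the table under its panel's centre; x to its back, y to its left (seen from its front), z up. Navy desk 300 mm wide (y -150 to 150); light grey panel sloping up 15 degrees to the back: 79 mm high at the front edge (x -103), 105 at x 0, 131 at x 97. A white outlet spigot sticks 30 mm out of the front face
- ledge (a point): middle of the flat black ledge behind the panel, 131 mm above the table, 60 mm deep, 284 mm wide, on which the vial and the tape roll stand. Axes as machine
- tower (a point): foot of the machine's tower, on the table to the left of the panel: plinth 290 mm in x, 340 mm in y about this point (its near edge 150 mm left of the panel's centre); black flowmeter, vaporiser with purple dial, navy back plate, clear absorber can and gauge, up to 420 mm high from 180 mm left of the panel's centre: keep clear. Axes as machine
- flush_rim (a point): centre of the mouth of the oxygen flush well: round, 46 mm inner diameter, in a steel collar (62 mm outer diameter, standing 8 mm out of the panel) on a flat black ring. Frame of the panel: z out of the well, square to the slope; x up the slope; y to the left. The mouth is at z 0, the panel's face at z -8 mm. It lies 130 mm to the right of the selector
- flush_top (a point): centre of the face of the green flush button, a flat disc of 36 mm diameter, in the bottom of the well: 16 mm below the mouth when out, and moves with the button. Axes as flush_rim
- flush (a joint): how far the flush button is pressed, m: 0 out, 0.008 right in at its stop. It slides straight into the well, square to the panel, against a spring: 2 N to start it, 6.5 N at the stop; it springs back by itself
- selector_pivot (a point): pivot of the outlet selector lever, 14 mm out of the panel's face, on a dark round boss of 46 mm diameter whose two cheeks reach 20 mm out of the panel's face. Axes as flush_rim; the lever swings left and right about this frame's x axis
- selector_tip (a point): centre of the black ball (22 mm diameter) at the end of the selector lever, 58 mm from the pivot; the lever's steel stem is 10 mm thick. Moves with the lever
- selector (a joint): angle of the selector lever, rad: near 0 it leans 0.6 rad to the right of the panel's normal (auxiliary outlet), at 1.2 it leans 0.6 rad to the left against its stop (breathing circuit). It has 0.06 N m of friction (1 to 3 N sideways at ball or stem) and stays where it is left
- vial: amber vial with metal cap, 26 mm diameter, 52 mm high, standing on the ledge behind the panel, behind the flush; origin under its centre
- tape: roll of white tape lying on the ledge behind the selector, 60 mm outer diameter, 25 mm high; origin under its centre
- clippers: blue hair clippers lying on the table close along the right side of the machine, 190 x 46 x 36 mm, length along its x; origin under the centre
- wash_bottle: white bottle standing on the table behind the tray, 68 mm diameter, 190 mm high; origin under its centre
- mask: clear cone mask with black rim, 100 mm wide, 100 mm high, in the steel tray at the right of the table; origin under its centre
- penlight: aluminium penlight lying in the tray, 131 mm long, 15 mm thick, along its x; origin under it, near its middle
Things that resemble listed ones, but are neither listed nor needed, are in the scene too. Several things have the shape of the wash_bottle; the one meant has the colours described above.

How it is judged:
By the outcome, as a careful person would: the job done as asked, in the order asked, and still so for the second after the job is handed in, with the robot touching nothing.
It also fails if it takes over 42 s, if anything falls off the work surface, if the arm or the gripper's body presses on something with over 40 N, if the wrist force passes 120 N, or if a joint passes its speed limit or range.

## Working session

There is one attempt and no reset: what is moved stays moved. The work goes in short steps, each a Python script; the robot and the scene stay as the last script left them, time stands still between calls to the robot, and variables do not carry over. Pictures are saved under pics/ and viewed, at most 10 in all, crops included, and the job is handed in when it is done.

```bash
mkdir -p pics; python3 - <<'E'
from bench import env, kinematics, monitor, eyes, job
import cv2,pickle
d={}
for n in("scene","top","wrist"):
    f=eyes.grab_frame(n); d[n]=f; cv2.imwrite(f"pics/{n}0.png",f["frame"][:,:,::-1])
pickle.dump(d,open("f0.pkl","wb"))
print(monitor.sense()["clock"],env.hold_point_z)
for n in d: print(n,d[n]["mtx"].round(1).tolist(),d[n]["view"].round(3).tolist())
E
```

```text
0.15 0.0187
scene [[463.1, 0.0, 320.6], [0.0, 463.1, 206.5], [0.0, 0.0, 1.0]] [[-0.319, 0.948, 0.004, 0.282], [0.658, 0.225, -0.719, -0.266], [-0.682, -0.226, -0.695, 2.012], [0.0, 0.0, 0.0, 1.0]]
top [[393.9, 0.0, 326.7], [0.0, 393.9, 195.4], [0.0, 0.0, 1.0]] [[-0.022, -1.0, 0.002, -0.072], [-0.994, 0.022, -0.103, 0.591], [0.103, -0.005, -0.995, 1.208], [0.0, 0.0, 0.0, 1.0]]
wrist [[312.2, 0.0, 317.1], [0.0, 312.2, 200.9], [0.0, 0.0, 1.0]] [[0.227, -0.974, -0.001, -0.525], [-0.922, -0.215, 0.322, -0.042], [-0.314, -0.072, -0.947, 0.382], [0.0, 0.0, 0.0, 1.0]]
```

View pics/scene0.png

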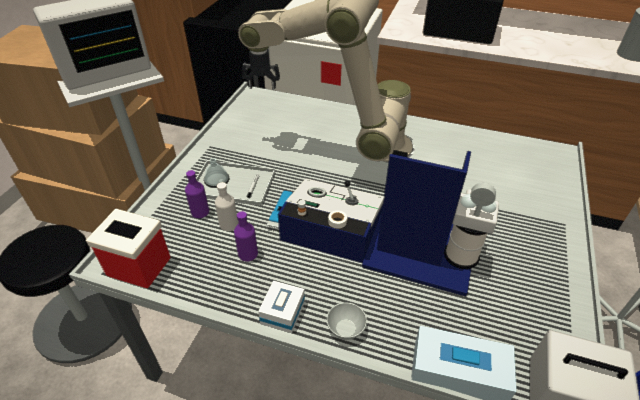

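View pics/top0.png

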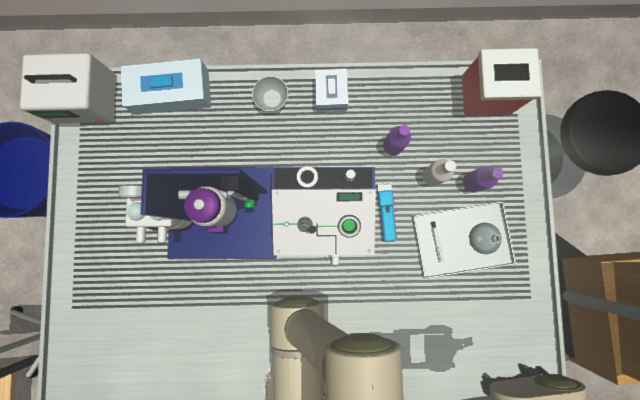

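The scene view shows the machine ahead of the arm, with the flush near (317,192) and the lever ball near (348,184). In the top view the flush is near (349,226) and the selector near (308,226). I'll enlarge both.

```bash
python3 - <<'E'
import cv2,numpy as np
a=cv2.imread("pics/top0.png")[160:270,265:385];b=cv2.imread("pics/scene0.png")[170:260,270:390]
a=cv2.resize(a,None,fx=5,fy=5,interpolation=cv2.INTER_CUBIC);b=cv2.resize(b,None,fx=6,fy=6,interpolation=cv2.INTER_CUBIC)
cv2.imwrite("pics/a.png",a);cv2.imwrite("pics/b.png",b)
E
```

```text
(no output)
```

View pics/a.png

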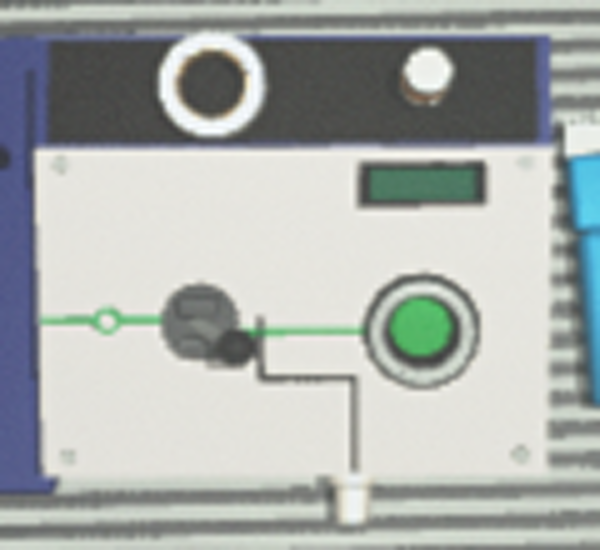

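View pics/b.png

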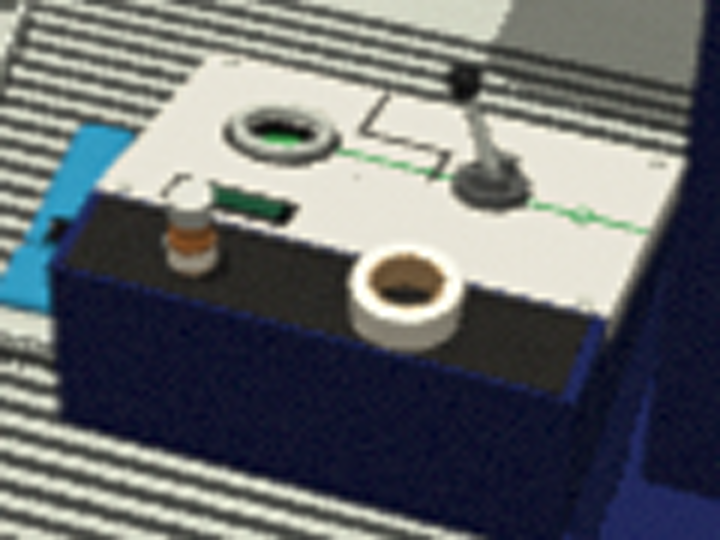

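The top crop shows the collar at (421,331), the boss at (200,320) and the ball at (236,348). The scene crop shows the collar at (283,133), the boss at (490,185), the ball at (465,80) and the panel and ledge corners. Next I'll fit the machine pose to both views.

```bash
cat > geo.py <<'E'
import numpy as np
from scipy.spatial.transform import Rotation as R
S=np.radians(15)
P=np.array([[np.cos(S),0,-np.sin(S)],[0,1,0],[np.sin(S),0,np.cos(S)]])  # panel axes in machine
def frame(p):
    Rm=R.from_euler('z',p[2]).as_matrix()
    return Rm@P, Rm, np.array([p[0],p[1],0])
def pts(p):
    # p: mx,my,yaw, flush slope-x, flush y, selector slope-x, lever angle, 
    A,Rm,o=frame(p); c=o+[0,0,.105]
    lever=p[6]-.6
    piv=c+A@[p[5],p[4]+.13,.014]
    d=dict(rim=c+A@[p[3],p[4],.008],piv=piv,boss=c+A@[p[5],p[4]+.13,.010],
      ball=piv+A@[0,.058*np.sin(lever),.058*np.cos(lever)])
    for n,x,y,z in (("br",.160,-.15,.131),("bl",.160,.15,.131),("fr",-.103,-.15,.079),("fl",-.103,.15,.079)):
        d[n]=o+Rm@[x,y,z]
    return d
def proj(f,X):
    q=f["view"]@np.r_[X,1]; q=f["mtx"]@q[:3]; return q[:2]/q[2]
E
python3 - <<'E'
import pickle,numpy as np
from geo import *
from scipy.optimize import least_squares
f=pickle.load(open("f0.pkl","rb"))
obs={}
for n,u,v in (("rim",421,331),("boss",200,320),("ball",236,348),("br",549,37),("bl",38,38),("fr",549,478)):
    obs["top",n]=np.array([(u+.5)/5-.5+265,(v+.5)/5-.5+160])
for n,u,v in (("rim",283,131),("boss",490,185),("ball",465,80),("br",60,262),("bl",573,402),("fr",210,58),("fl",688,160)):
    obs["scene",n]=np.array([(u+.5)/6-.5+270,(v+.5)/6-.5+170])
r=lambda p:np.concatenate([proj(f[k[0]],pts(p)[k[1]])-obs[k] for k in obs])
s=least_squares(r,[.5,-.1,0,0,-.07,0,0],loss="soft_l1")
print(s.x.round(4))
for k,e in zip(obs,r(s.x).reshape(-1,2)): print(k,e.round(2))
# free triangulation check
for n in("rim","boss","ball"):
    t=least_squares(lambda X:np.concatenate([proj(f[c],X)-obs[c,n] for c in("top","scene")]),[.5,-.1,.1])
    print(n,t.x.round(4),pts(s.x)[n].round(4),round(float(np.abs(t.fun).max()),2))
np.save("p.npy",s.x)
E
```

```text
[ 0.5044 -0.074  -0.0133 -0.0104 -0.0742 -0.0038  0.1919]
('top', 'rim') [ 0.29 -0.15]
('top', 'boss') [-0.13  0.38]
('top', 'ball') [-0.07 -0.54]
('top', 'br') [ 0.29 -1.06]
('top', 'bl') [-0.61 -0.4 ]
('top', 'fr') [0.03 1.13]
('scene', 'rim') [-0.1  -0.57]
('scene', 'boss') [ 0.31 -0.78]
('scene', 'ball') [0.05 0.5 ]
('scene', 'br') [-2.37  0.8 ]
('scene', 'bl') [0.42 0.18]
('scene', 'fr') [ 1.2  -2.14]
('scene', 'fl') [-0.35 -0.92]
rim [ 0.491  -0.1474  0.1072] [ 0.4913 -0.148   0.11  ] 0.07
boss [ 0.5001 -0.0185  0.1109] [ 0.4989 -0.0181  0.1137] 0.06
ball [ 0.4823 -0.0413  0.1699] [ 0.4838 -0.0409  0.169 ] 0.08
```

The fit agrees with the free triangulation to about 3 mm. Next I'll check IK for candidate tool orientations and plan the push.

```bash
cat >> geo.py <<'E'
p=np.load("p.npy"); A,_,_=frame(p); D=pts(p)
def tool(yaw):  # tool z along -panel normal
    return R.from_matrix(A@R.from_euler('z',yaw).as_matrix()@np.diag([1.,-1,-1])).as_quat()
def at(n,x,y,z): return D[n]+A@[x,y,z]
E
python3 - <<'E'
from bench import env, kinematics, monitor, eyes
from geo import *
s=monitor.sense(); print(s["clock"],R.from_quat(s["ee_rot"]).as_matrix().round(2).tolist())
V=eyes.grab_frame("wrist")["view"]; c=-V[:3,:3].T@V[:3,3]
print("cam in tool",(R.from_quat(s["ee_rot"]).as_matrix().T@(c-s["position"])).round(3))
for yaw in (0,np.pi/2,np.pi,-np.pi/2):
  for t in (at("piv",0,-.075,.15),at("piv",0,-.075,.035),at("piv",0,.02,.035),at("rim",0,0,.06),at("rim",0,0,-.026)):
    q=kinematics.ik(t,tool(yaw)); print(round(yaw,2),t.round(3),None if q is None else np.round(q,2))
E
```

```text
0.15 [[0.97, 0.23, 0.0], [0.23, -0.97, 0.0], [0.0, -0.0, -1.0]]
cam in tool [ 0.083  0.    -0.144]
0 [ 0.458 -0.093  0.262] [-0.52  0.02  1.79  0.14  1.11  1.01]
0 [ 0.488 -0.093  0.151] [-0.49  0.21  1.89  0.16  0.82  1.  ]
0 [0.489 0.002 0.151] [-0.27  0.19  1.91  0.09  0.79  1.26]
0 [ 0.476 -0.148  0.168] [-0.61  0.19  1.86  0.19  0.88  0.86]
0 [ 0.498 -0.148  0.085] [-0.59  0.36  1.89  0.22  0.68  0.84]
1.57 [ 0.458 -0.093  0.262] [-0.52  0.02  1.79  0.14  1.11 -0.56]
1.57 [ 0.488 -0.093  0.151] [-0.49  0.21  1.89  0.16  0.82 -0.57]
1.57 [0.489 0.002 0.151] [-0.27  0.19  1.91  0.09  0.79 -0.32]
1.57 [ 0.476 -0.148  0.168] [-0.61  0.19  1.86  0.19  0.88 -0.71]
1.57 [ 0.498 -0.148  0.085] [-0.59  0.36  1.89  0.22  0.68 -0.73]
3.14 [ 0.458 -0.093  0.262] [-0.52  0.02  1.79  0.14  1.11 -2.13]
3.14 [ 0.488 -0.093  0.151] [-0.49  0.21  1.89  0.16  0.82 -2.14]
3.14 [0.489 0.002 0.151] [-0.27  0.19  1.91  0.09  0.79 -1.89]
3.14 [ 0.476 -0.148  0.168] [-0.61  0.19  1.86  0.19  0.88 -2.28]
3.14 [ 0.498 -0.148  0.085] [-0.59  0.36  1.89  0.22  0.68 -2.3 ]
-1.57 [ 0.458 -0.093  0.262] [-0.52  0.02  1.79  0.14  1.11  2.58]
-1.57 [ 0.488 -0.093  0.151] [-0.49  0.21  1.89  0.16  0.82  2.57]
-1.57 [0.489 0.002 0.151] [-0.27  0.19  1.91  0.09  0.79  2.83]
-1.57 [ 0.476 -0.148  0.168] [-0.61  0.19  1.86  0.19  0.88  2.43]
-1.57 [ 0.498 -0.148  0.085] [-0.59  0.36  1.89  0.22  0.68  2.41]
```

```bash
python3 - <<'E'
from bench import env, kinematics, monitor, eyes
from geo import *
import cv2,pickle
env.close_gripper(20)
env.movel(np.array(monitor.sense()["position"])+[0,0,.07],0.25)
env.reach(at("rim",-.05,.05,.13),tool(0))
f=eyes.grab_frame("wrist");pickle.dump(f,open("f1.pkl","wb"))
im=f["frame"][:,:,::-1].copy()
cv2.imwrite("pics/w1.png",im)
for n in("rim","boss","ball"): print(n,proj(f,D[n]).round(1))
print("top of btn",proj(f,at("rim",0,0,-.016)).round(1))
print(monitor.sense()["clock"])
E
```

```text
rim [373.7 135.1]
boss [221.9 127.6]
ball [231.6 136. ]
top of btn [370.7 133. ]
3.3
```

View pics/w1.png

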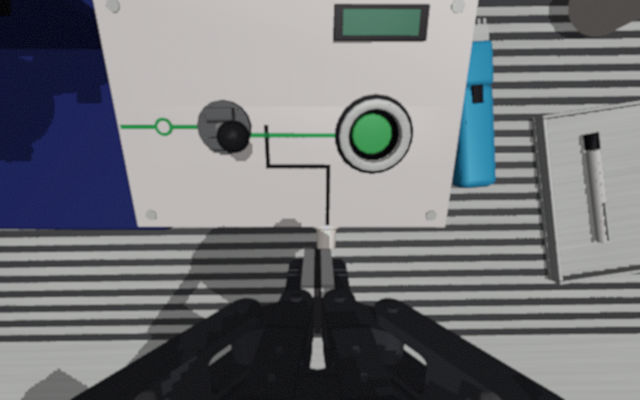

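The wrist view has the collar at (374,133), the button at (372,134), the boss at (223,126) and the ball at (233,136). All are within about 2 px of the prediction, so the model holds. Pushing the lever now.

```bash
python3 - <<'E'
from bench import env, kinematics, monitor, eyes
from geo import *
import cv2,pickle
q=tool(0)
env.movel(at("piv",0,-.075,.10),0.2,frame=q)
env.movel(at("piv",0,-.075,.033),0.12)
st=lambda: (A.T@(np.array(monitor.sense()["position"])-D["piv"])).round(4)
g=env.movel(at("piv",0,.035,.033),0.05,guard=8)
s=monitor.sense(); print(g,st(),(A.T@s["contact_force"]).round(1),s["clock"])
env.movel(at("piv",0,-.06,.033),0.15)
env.movel(at("piv",-.05,-.075,.13),0.2)
f=eyes.grab_frame("wrist");pickle.dump(f,open("f2.pkl","wb"))
cv2.imwrite("pics/w2.png",f["frame"][:,:,::-1])
for a in (0,.9,1.05,1.2): 
    pp=p.copy();pp[6]=a;print(a,proj(f,pts(pp)["ball"]).round(1))
print(monitor.sense()["clock"])
E
```

```text
True [-0.0001  0.0083  0.0328] [-1.1 -8.6  1.7] 5.9917
0 [258.4 143.1]
0.9 [184.5 144.6]
1.05 [174.9 143.9]
1.2 [167. 143.]
7.35
```

View pics/w2.png

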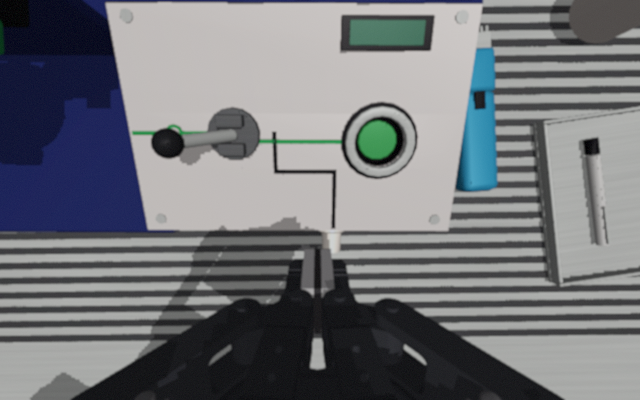

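The ball at (168,143) matches 1.2 rad, so the lever is against its stop. Next is the flush.

```bash
python3 - <<'E'
from bench import env, kinematics, monitor, eyes
from geo import *
import cv2
env.movel(at("rim",0,0,.06),0.2)
env.movel(at("rim",0,0,.004),0.1)
def st(t):
    s=monitor.sense(); print(t,(A.T@(np.array(s["position"])-D["rim"])).round(4),(A.T@s["contact_force"]).round(1),round(s["clock"],2))
st("mouth")
g=env.movel(at("rim",0,0,-.013),0.05,guard=5); st(("in well",g))
if not g:
    g=env.movel(at("rim",0,0,-.032),0.02,guard=14); st(("press",g))
    env.hold(1.4); st("hold"); env.hold(1.4); st("hold")
E
```

```text
mouth [ 0.0003 -0.      0.0046] [-0.6 -0.5  0.5] 8.72
('in well', False) [-0.0001  0.0001 -0.0132] [0.3 0.1 0.7] 9.22
('press', True) [ 0.0002 -0.0001 -0.0242] [-1.9  1.2  8.7] 9.85
hold [ 0.0002 -0.0001 -0.0242] [-2.2  1.2 10. ] 11.25
hold [ 0.0002 -0.0001 -0.0242] [-2.1  0.7 10.6] 12.65
```

At 24.2 mm depth the force is 10 N, above the 6.5 N spring force at the stop, so the button was right in, for 2.8 s. Now withdraw and check.

```bash
python3 - <<'E'
from bench import env, kinematics, monitor, eyes
from geo import *
import cv2
env.movel(at("rim",0,0,.03),0.08)
env.movel(at("rim",-.05,.05,.13),0.2)
env.hold(.3)
f=eyes.grab_frame("wrist"); cv2.imwrite("pics/w3.png",f["frame"][:,:,::-1])
pp=p.copy();pp[6]=1.2;print(proj(f,pts(pp)["ball"]).round(1),monitor.sense()["clock"])
E
```

```text
[153.5 134.6] 14.5917
```

View pics/w3.png

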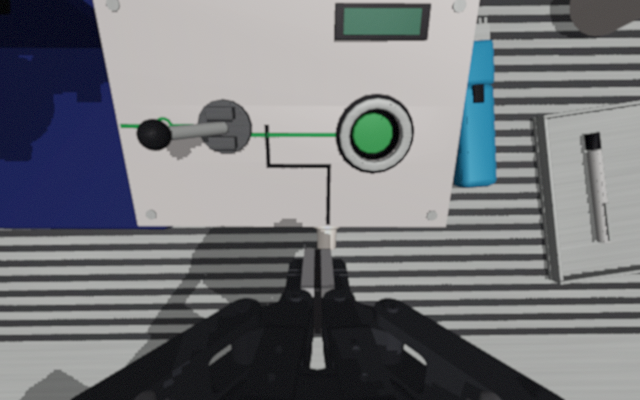

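The lever ball is still at its left stop at (154,134), and the button at (372,134) looks the same as before the press, so it has sprung back out. Nothing else in view has moved.

```bash
python3 -c "
from bench import job
print(job.hand_in())"
```

```text
the job is handed in; nothing more can be done
None
```

The job is handed in: the selector lever is at its left stop (breathing circuit), and after that the oxygen flush was pressed right in for about 2.8 s and sprang back out; the arm touched nothing else, and the clock read 14.6 s just before hand-in.

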